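# Turn the small chopping board groove side up

## Robot

A 7-joint arm with a two-finger parallel gripper is mounted at the origin on a cart in front of the work surface, level with it; the furniture and walls round the work are solid. World frame = base frame: x ahead of the robot, y to its left, z up, the work surface at z = 0. Lengths are in m, angles in rad, forces in N, time in s.
With the tool pointing down it reaches from about 0.425 to 0.875 m from the base axis. Payload 4.7 kg.
Tool frame: the origin (TCP) lies at the very end of the fingers, on their centre line; the grasp point (between the pads) lies 19 mm behind it; z points along the fingers, y is the line along which they close (so a half turn about z gives the same grasp; the last joint's range is limited). The gripper opens to 87 mm and grips with 3 to 60 N. Pads are 19 mm wide; open, the fingers measure 117 mm over their backs; the gripper's body (75 mm by 190 mm) begins 51 mm behind the grasp point.
Start: joints at [1.12, 0.321, -0.07, 1.45, 0.023, 1.371, -0.057], TCP at [0.291, -0.581, 0.223] pointing down, gripper open.
Joint ranges: [-2.86, 2.86], [-0.3, 2.09], [-1.38, 1.24], [0.06, 2.45], [-1.56, 4.7], [0.09, 2.05], [-2.69, 2.69]. Speed limits (rad/s): [2.57, 2.57, 3.14, 3.14, 3.14, 3.14, 3.14].

## Interface

Orientations are given as a unit quaternion [w, x, y, z].
In Python, from cell import robot, get_image, models gives the robot as it stands.
- The arm moves only by the tool play_rows, never from a script. Its argument "motion" is a list of rows, each a list of 2 entries, a list of its own where there are three numbers: the shift along the tool's x, y, z as a fraction of full scale, then the turn, a rotation vector about the tool's x, y, z as a fraction of full scale. A call has exactly 10 rows; each row is the pose to reach, as a shift and turn from the pose commanded when the call began, along the tool's axes at that moment; what a row does not reach only later rows make up. Full scale, the value 1, is 150 mm for a shift and 90 degrees for a turn. A row lasts 1/12 s, in which the tool goes at most 41.7 mm and 7.16 degrees, less where a joint would pass 70% of its speed; a pose out of reach is approached as far as the arm can. A call with a number of a shift or a turn outside -1 to 1 is refused whole. A call with a gripper value outside its range is refused whole. "hand" is the closure, from 0 (fully open) to 1 (shut), set as the call begins (left out, the last holds). The fingers move at their own pace and stop on an object; "force" is the grip in N (left out, the last holds). Time passes only in rows, so rows that repeat a pose let the fingers close, or fill a call up. It gives the time, the measured TCP pose, the force, the opening and the grip force at its end, in the units of the state.
- robot.sense(): the state, without advancing time (a new reading comes with each control period).
- get_image(name): name is "scene" or "top" or "wrist"; returns a dict with "img" (400x640x3 uint8, red, green, blue), "range_z" (400x640 float32, m along the optical axis (not along the pixel's ray), 0 where there is no reading), "vertical_fov" (degrees; the focal length in pixels is half the picture's height over the tangent of half this angle, whatever the lens; pixels are square), "cx", "cy" (the principal point, pixels), "extrinsics" (4x4, takes a point from world to camera coordinates); the wrist camera has in their place "T_tool_cam" (4x4, takes a point from camera to tool coordinates, whose origin is the TCP and whose axes are the flange's). Camera axes: x right, y down, z forward; pixel columns grow to the right and rows downward; lengths in m; the calibration is good to about 2 mm. A picture is of the moment at which its call begins: read the wrist's pose just before it.
- robot.job_done(): hands the job in; it is judged then, once.
Trained networks look in a picture, given as the dict that the camera call returned (one of the last four; its "shot" number tells which), for a name from the list of things; names that differ only in an ending like _2 or _b are one class to them, and where a whole thing is asked for, a point or a joint stands for the part that bears it (a point fixed in the world has none). Each returns a list of dicts, best first, with "score" (0 to 1); they miss things now and then, are a little off and sometimes report something else, mostly with a low value. They report only what shows in the picture. A call takes as long as a camera call.
- models.search_frame(picture, query): "position" ([column, row] in pixels, amid what is visible of it).
- models.landmark_of(picture, query): "position" ([column, row] in pixels: a listed point, or the origin of a listed thing).
The state is a dict: "clock": time; "qpos": joint angles; "dq": joint speeds; "joint_efforts": joint torques, N m; "eef_pos": TCP position; "tcp_rot": TCP orientation; "force": force on the tool from outside, world axes, zero at the start; "ft_torque": the same for the moment, N m; "opening": finger opening in m; "grip_force": force on a finger pad.
Only numpy, scipy, OpenCV 4.12 (cv2) and the standard library are available. Lean on these libraries where they do the work, as an engineer would, in place of code of your own. Each camera call takes 0.05 s, during which the arm holds its last target. There are 200 camera calls.

## Task

The small dark wooden board lies on the low white stand with its juice groove underneath. Slide it flat towards your left until it rests squarely with its edge about 5 cm out past the stand's open left end, then get hold of it by that edge from above and below, and turn it over. Lay it flat on the wooden worktop to the left of the stand, groove side up, setting it down rather than dropping it, and leave the mug and the tin where they are.

Things in the scene. Friction and masses are not known exactly. Their poses are not given: they have to be found in the camera images.
- board_center (a point): Centre (also of the thickness) of the loose small dark wooden board, 200 x 140 x 12 mm, 0.18 to 0.30 kg. Its x runs along the 200 mm side, y along the 140 mm side, z out of the plain face: up at the start, on the stand. The other face has a 6 mm groove all round, so z must end pointing down. Only its 12 mm thickness fits a gripper.
- stand: White stand fixed on the worktop (z = 0): plank 200 (its x) x 240 (y) x 16 mm, top 90 mm up. Origin: centre of its footprint, at worktop height; y points to its left end. Dark panel legs 12 mm thick at x = -82 and +82 mm, y within 85 mm; both y ends are open beneath the plank. The worktop left of it is clear for x 0.34 to 0.54, up to y = 0.35.
- mug_center (a point): Centre, half-way up, of a cream mug 78 x 111 x 100 mm that stands on the worktop behind and to the left of the stand. Bystander, leave alone.
- tin_center (a point): Centre, half-way up, of a red and yellow food tin, 74 mm across and 107 mm high, that stands on the worktop behind and to the left of the stand. Bystander, leave alone.

How it is judged:
On the way, in this order (a step that is already met when the one before it is completed fails the run):
1. the board rests flat on the stand, plain face up, its edge 37 to 63 mm past the stand's left end and parallel to it within 10 degrees (y of board_center in the frame of stand between 0.087 and 0.113 m and angle between board_center's own z axis and vertical below 0.12 rad and height (world z) of board_center between 0.09 and 0.104 m and angle between the y axis of board_center and the y axis of stand, either way round below 0.1745 rad and linear speed of board below 0.015 m/s), for 0.2 s.
2. the board is held on edge or past it, clear of lying flat (angle between board_center's own z axis and vertical between 1.2 and 2.8 rad and contact force between the fingers and board above 1 N), for 0.05 s.
At the end, for the whole second after the job is handed in: The board lies at rest and flat (within 10 degrees) on the worktop to the left of the stand, groove side up, released (angle between board_center's own z axis and vertical above 2.967 rad and height (world z) of board_center between 0 and 0.015 m and y of board_center in the frame of stand above 0.15 m and linear speed of board below 0.02 m/s); the robot touches nothing.
It fails at once if the board is dropped or thrown (moves faster than 1.5 m/s) (linear speed of board above 1.5 m/s).
It fails at once if the mug or the tin is moved by more than 30 mm (distance of any of mug_center, tin_center from where it was at the start of the episode above 0.03 m).
It also fails if it takes over 61 s, if anything falls off the work surface, if the arm or the gripper's body presses on something with over 40 N, if the wrist force passes 120 N, or if a joint passes its speed limit or range.

## Working session

There is one attempt and no reset: what is moved stays moved. The work goes in short steps, Python scripts to look and compute and a tool call to move; the robot and the scene stay as the last step left them, time stands still between calls to the robot, and variables do not carry over. Pictures are saved under pics/ and viewed, at most 10 in all, crops included, and the job is handed in when it is done.

Besides the shell and the picture viewer there is one more tool, called after "Request:" as name(argument=value, ...) on one line, values as JSON. play_rows: Moves the arm, as the interface text tells. Shift numbers are shares of 150 mm and turn numbers shares of 90 degrees, none past 1 either way. Its arguments: {"type":"object","properties":{"motion":{"type":"array"},"hand":{"type":"number"},"force":{"type":"number"}},"required":["motion"]}

```bash
ls; mkdir -p pics
cat > h.py <<'E'
import numpy as np, cv2
from cell import robot, get_image, models
from scipy.spatial.transform import Rotation as R
def rot(q): return R.from_quat([q[1],q[2],q[3],q[0]])
def cloud(p,T=None):
    h,w=p["range_z"].shape; f=h/2/np.tan(np.radians(p["vertical_fov"])/2)
    v,u=np.mgrid[:h,:w]; z=p["range_z"]
    P=np.stack([(u-p["cx"])/f*z,(v-p["cy"])/f*z,z],-1)
    M=np.linalg.inv(p["extrinsics"]) if T is None else T
    return P@M[:3,:3].T+M[:3,3]
def save(p,n): cv2.imwrite("pics/"+n,cv2.cvtColor(p["img"],cv2.COLOR_RGB2BGR))
E
python3 - <<'E'
from h import *
s=robot.sense(); print({k:np.round(v,3) for k,v in s.items()}); print(rot(s["tcp_rot"]).as_matrix().round(2))
for n in("top","scene"):
    p=get_image(n); save(p,n+"0.png"); C=cloud(p)
    for q in("board_center","stand","mug_center","tin_center"):
        for d in models.landmark_of(p,q)[:2]:
            u,v=map(int,np.round(d["position"])); print(n,q,round(d["score"],2),(u,v),C[min(v,399),min(u,639)].round(3) if 0<=u<640 and 0<=v<400 else '')
E
```

```text
pics
{'clock': np.float64(0.0), 'qpos': array([ 1.12 ,  0.322, -0.07 ,  1.452,  0.023,  1.371, -0.057]), 'dq': array([-0.001,  0.001, -0.001,  0.001, -0.001, -0.001,  0.   ]), 'joint_efforts': array([ 1.0000e-03, -4.9128e+01, -4.0400e-01, -3.1253e+01, -6.4000e-02,
        4.4000e-02,  0.0000e+00]), 'eef_pos': array([ 0.291, -0.581,  0.221]), 'tcp_rot': array([-0.001,  0.973,  0.23 , -0.   ]), 'force': array([-0.49 ,  0.042,  0.018]), 'ft_torque': array([ 0.04 ,  0.026, -0.013]), 'grip_force': np.float64(0.0), 'opening': np.float64(0.087)}
[[ 0.89  0.45 -0.  ]
 [ 0.45 -0.89  0.  ]
 [-0.   -0.   -1.  ]]
top board_center 0.97 (400, 247) [ 0.431 -0.214  0.103]
top board_center 0.36 (221, 174) [0.607 0.258 0.104]
top mug_center 0.66 (291, 161) [0.676 0.079 0.007]
top tin_center 0.77 (219, 172) [0.613 0.264 0.102]
scene board_center 0.7 (362, 321) [ 0.356 -0.306  0.09 ]
scene board_center 0.69 (353, 268) [ 0.427 -0.228  0.103]
scene stand 0.81 (363, 316) [ 0.356 -0.307  0.1  ]
scene mug_center 0.92 (324, 184) [0.654 0.055 0.066]
scene tin_center 0.76 (261, 170) [0.606 0.24  0.058]
```

Run:
```python
from h import *
p=get_image("top"); C=cloud(p); hsv=cv2.cvtColor(p["img"],cv2.COLOR_RGB2HSV)
x,y,z=C[...,0],C[...,1],C[...,2]
reg=(x>.25)&(x<.65)&(y>-.45)&(y<.1)&(z>.07)&(z<.12)
dark=reg&(hsv[...,2]<130)
print(reg.sum(),dark.sum(),np.percentile(z[dark],[5,50,95]),np.percentile(z[reg&(hsv[...,2]>170)],[5,50,95]))
for n,m in(("board",dark),("all",reg)):
    m=cv2.morphologyEx(m.astype(np.uint8),cv2.MORPH_OPEN,np.ones((3,3)))
    k,l,st,_=cv2.connectedComponentsWithStats(m); i=1+np.argmax(st[1:,4]); m=l==i
    c,s,a=cv2.minAreaRect((C[m][:,:2]*1000).astype(np.float32)); print(n,np.round(c),np.round(s),round(a,1))
```

```text
7206 4064 [0.09767086 0.10210297 0.1059723 ] [0.08639405 0.09007705 0.09446348]
board [ 432. -218.] [196. 138.] 19.2
all [ 436. -244.] [212. 241.] 20.3
```

View pics/top0.png

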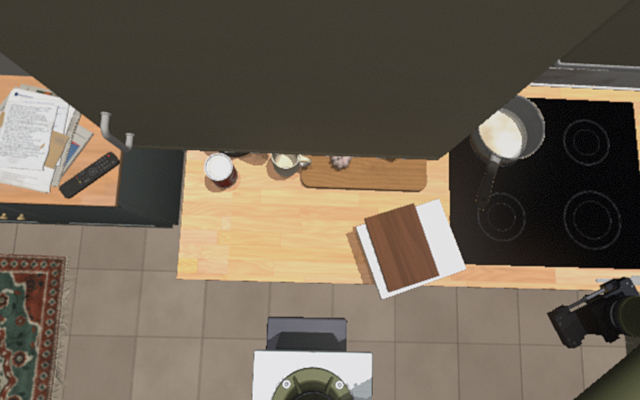

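View pics/scene0.png

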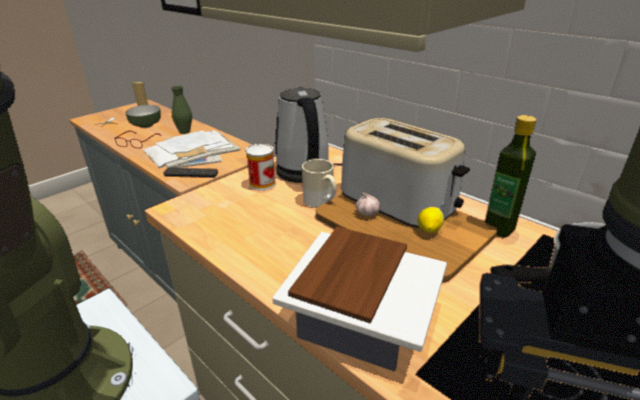

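```bash
cat >> h.py <<'E'
def plan(pos,Rm,n=1):
    "tool-frame shift/turn (fractions) from the present pose to a goal"
    s=robot.sense(); q=rot(s["tcp_rot"])
    d=q.inv().apply(np.array(pos)-s["eef_pos"])/.15; w=(q.inv()*R.from_matrix(Rm)).as_rotvec()/(np.pi/2)
    print("t",round(float(s["clock"]),2),"shift",d.round(3),"turn",w.round(3)); return d,w
def log():
    s=robot.sense()
    with open("log.txt","a") as f: f.write(repr([list(map(float,s["qpos"])),list(map(float,s["eef_pos"])),list(map(float,s["tcp_rot"]))])+"\n")
    return s
E
python3 - <<'E'
from h import *
log()
p=get_image("top"); C=cloud(p); hsv=cv2.cvtColor(p["img"],cv2.COLOR_RGB2HSV)
x,y,z=C[...,0],C[...,1],C[...,2]
white=(x>.25)&(x<.65)&(y>-.45)&(y<.1)&(z>.084)&(z<.097)&(hsv[...,2]>150)&(hsv[...,1]<50)
board=(x>.25)&(x<.65)&(y>-.45)&(y<.1)&(z>.095)&(z<.11)&(hsv[...,2]<130)
for a in(18,19,20,21,22):
    t=np.radians(a); ex=np.array([np.cos(t),np.sin(t)]); ey=np.array([-ex[1],ex[0]])
    for n,m in(("w",white),("b",board)):
        P=C[m][:,:2]; u,v=P@ex*1000,P@ey*1000
        print(a,n,np.percentile(u,[.5,1,99,99.5]).round(),np.percentile(v,[.5,1,99,99.5]).round())
E
```

```text
18 w [233. 234. 434. 435.] [-488. -487. -247. -246.]
18 b [247. 248. 441. 457.] [-410. -408. -272. -271.]
19 w [227. 228. 426. 428.] [-493. -492. -253. -252.]
19 b [241. 242. 435. 446.] [-415. -413. -278. -278.]
20 w [222. 223. 418. 420.] [-498. -497. -260. -259.]
20 b [235. 236. 429. 435.] [-421. -420. -284. -283.]
21 w [216. 216. 411. 412.] [-503. -503. -265. -265.]
21 b [228. 230. 423. 425.] [-427. -426. -290. -288.]
22 w [208. 209. 404. 406.] [-509. -508. -270. -269.]
22 b [222. 223. 417. 419.] [-434. -432. -294. -293.]
```

Request:
play_rows(motion=[[[0.09, -0.05, 0.03], [0, 0, -0.075]], [[0.18, -0.11, 0.06], [0, 0, -0.15]], [[0.27, -0.16, 0.09], [0, 0, -0.225]], [[0.36, -0.22, 0.12], [0, 0, -0.3]], [[0.45, -0.27, 0.15], [0, 0, -0.375]], [[0.54, -0.32, 0.18], [0, 0, -0.45]], [[0.63, -0.38, 0.21], [0, 0, -0.525]], [[0.72, -0.43, 0.24], [0, 0, -0.6]], [[0.81, -0.49, 0.27], [0, 0, -0.675]], [[0.9, -0.54, 0.3], [0, 0, -0.75]]], hand=0)

```text
clock: 1.43
eef_pos: [0.3761, -0.4474, 0.1775]
tcp_rot: [0.0, 0.679, 0.734, -0.0]
force: [0.1, -0.3, -0.3]
opening: 0.087
grip_force: 0.0
```

```bash
cat >> h.py <<'E'
A=np.radians(20.5); EX=np.array([np.cos(A),np.sin(A),0]); EY=np.array([-EX[1],EX[0],0]); EZ=np.array([0,0,1.])
O=.318*EX-.382*EY   # stand origin
DOWN=np.c_[EY,EX,-EZ]
E
python3 - <<'E'
from h import *
log()
plan(.331*EX-.454*EY+[0,0,.13],DOWN)
E
```

```text
t 1.43 shift [0.869 0.69  0.317] turn [ 0.     0.    -0.178]
```

Request:
play_rows(motion=[[[0.12, 0.1, 0.04], [0, 0, -0.03]], [[0.24, 0.2, 0.09], [0, 0, -0.06]], [[0.36, 0.29, 0.13], [0, 0, -0.09]], [[0.49, 0.39, 0.18], [0, 0, -0.12]], [[0.62, 0.49, 0.22], [0, 0, -0.15]], [[0.74, 0.59, 0.27], [0, 0, -0.178]], [[0.87, 0.69, 0.32], [0, 0, -0.178]], [[0.87, 0.69, 0.32], [0, 0, -0.178]], [[0.87, 0.69, 0.32], [0, 0, -0.178]], [[0.87, 0.69, 0.32], [0, 0, -0.178]]])

```text
clock: 2.27
eef_pos: [0.4698, -0.3101, 0.1294]
tcp_rot: [-0.0, 0.572, 0.82, -0.0]
force: [-0.3, 0.1, -0.1]
opening: 0.0868
grip_force: 0.0
```

Run:
```python
from h import *
s=log(); p=get_image("wrist"); save(p,"w1.png")
print(plan(.331*EX-.454*EY+[0,0,.094],DOWN))
M=np.eye(4); M[:3,:3]=rot(s["tcp_rot"]).as_matrix(); M[:3,3]=s["eef_pos"]
C=cloud(p,M@p["T_tool_cam"]); hsv=cv2.cvtColor(p["img"],cv2.COLOR_RGB2HSV)
z=C[...,2]; u=C@EX*1000; v=C@EY*1000
for n,m in(("w",(z>.08)&(z<.096)&(hsv[...,2]>150)&(hsv[...,1]<60)),("b",(z>.095)&(z<.11)&(hsv[...,2]<140)&(hsv[...,1]>60))):
    print(n,m.sum(),np.percentile(z[m],50),np.percentile(u[m],[.5,1,99,99.5]).round(),np.percentile(v[m],[.5,1,99,99.5]).round())
```

```text
t 2.32 shift [0.011 0.001 0.237] turn [-0.     0.    -0.004]
(array([0.0111577 , 0.00125377, 0.23705175]), array([-0.0002883 ,  0.00038892, -0.00391324]))
w 17577 0.08835730163106259 [218. 219. 414. 415.] [-499. -498. -330. -323.]
b 56452 0.10043291506897505 [230. 231. 424. 425.] [-423. -422. -322. -322.]
```

View pics/w1.png

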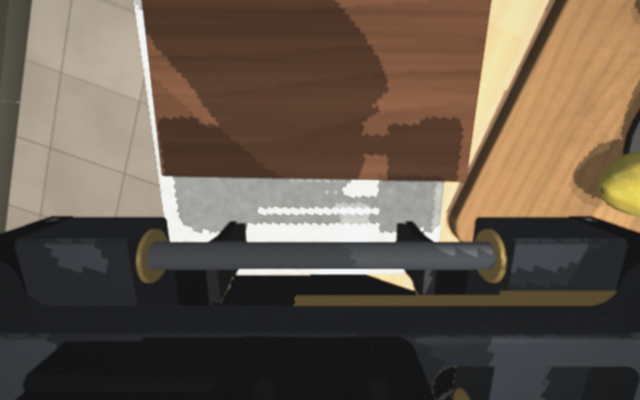

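Request:
play_rows(motion=[[[0, 0, 0.12], [0, 0, 0]], [[0, 0, 0.2], [0, 0, 0]], [[0, 0, 0.23], [0, 0, 0]], [[0, 0, 0.23], [0, 0, 0]], [[0.04, 0, 0.23], [0, 0, 0]], [[0.08, 0, 0.23], [0, 0, 0]], [[0.12, 0, 0.23], [0, 0, 0]], [[0.16, 0, 0.23], [0, 0, 0]], [[0.2, 0, 0.23], [0, 0, 0]], [[0.25, 0, 0.23], [0, 0, 0]]])

```text
clock: 3.15
eef_pos: [0.4569, -0.2755, 0.0958]
tcp_rot: [0.001, 0.573, 0.82, -0.0]
force: [1.0, -1.8, 1.6]
opening: 0.0871
grip_force: 1.0
```

Request:
play_rows(motion=[[[0.05, 0, 0], [0, 0, 0]], [[0.1, 0, 0], [0, 0, 0]], [[0.15, 0, 0], [0, 0, 0]], [[0.2, 0, 0], [0, 0, 0]], [[0.24, 0, 0], [0, 0, 0]], [[0.28, 0, 0], [0, 0, 0]], [[0.31, 0, 0], [0, 0, 0]], [[0.33, 0, 0], [0, 0, 0]], [[0.34, 0, 0], [0, 0, 0]], [[0.35, 0, 0], [0, 0, 0]]])

```text
clock: 3.98
eef_pos: [0.4385, -0.226, 0.095]
tcp_rot: [0.0, 0.573, 0.82, -0.0]
force: [1.1, -1.6, 1.7]
opening: 0.0867
grip_force: 0.9
```

```bash
cat >> h.py <<'E'
def board_top():
    p=get_image("top"); C=cloud(p); hsv=cv2.cvtColor(p["img"],cv2.COLOR_RGB2HSV)
    x,y,z=C[...,0],C[...,1],C[...,2]
    m=((x>.25)&(x<.65)&(y>-.45)&(y<.3)&(z>.094)&(z<.11)&(hsv[...,2]<140)&(hsv[...,1]>60)).astype(np.uint8)
    k,l,st,_=cv2.connectedComponentsWithStats(m); m=l==1+np.argmax(st[1:,4])
    P=C[m]; u=P@EX*1000; v=P@EY*1000
    c,sz,a=cv2.minAreaRect((P[:,:2]*1000).astype(np.float32))
    print("board u",np.percentile(u,[.5,99.5]).round(),"v",np.percentile(v,[.5,99.5]).round(),"rect",np.round(c),np.round(sz),round(a,1)); return p
E
python3 - <<'E'
from h import *
s=log(); print(s["eef_pos"]@EY,s["eef_pos"]@EX,s["eef_pos"][2]); board_top()
E
```

```text
-0.3652533108506913 0.33154043939184585 0.09503154831114538
board u [230. 425.] v [-351. -216.] rect [ 406. -151.] [198. 138.] 20.2
```

Request:
play_rows(motion=[[[-0.03, 0, 0], [0, 0, 0]], [[-0.08, 0, 0], [0, 0, 0]], [[-0.12, 0, 0], [0, 0, 0]], [[-0.12, 0, -0.15], [0, 0, 0]], [[-0.12, 0, -0.4], [0, 0, 0]], [[-0.12, 0, -0.65], [0, 0, 0]], [[0, 0, -0.9], [0, 0, 0]], [[0.2, 0, -1], [0, -0.06, 0]], [[0.45, 0, -1], [0, -0.13, 0]], [[0.7, 0, -1], [0, -0.2, 0]]])

```text
clock: 4.87
eef_pos: [0.4108, -0.1446, 0.2482]
tcp_rot: [0.099, 0.565, 0.816, -0.072]
force: [-1.7, 2.0, 0.2]
opening: 0.0867
grip_force: 0.0
```

Run:
```python
from h import *
s=log(); print(s["qpos"].round(3)); board_top(); print(plan(.4*EX-.1*EY+[0,0,.3],np.c_[EZ,-EX*0,EY]*0+np.eye(3))[0])
```

```text
[ 0.687 -0.272 -0.492  2.001  0.087  1.255  0.54 ]
board u [396. 427.] v [-237. -216.] rect [466. -61.] [17. 37.] 73.7
t 4.92 shift [ 1.055  0.438 -0.627] turn [-1.057 -1.542  0.135]
[ 1.05531462  0.43768827 -0.62738578]
```

```bash
cat > kin.py <<'E'
import numpy as np, itertools
from scipy.spatial.transform import Rotation as R
from scipy.optimize import least_squares
D=[eval(l) for l in open("log.txt")]
def fk(q,p,s):
    z=lambda a:R.from_euler('z',a); y=lambda a:R.from_euler('y',a)
    h,a1,L1,a2,a3,L2,a4,L3,b=p[:9]
    o=np.array([0,0,h]); r=z(s[0]*q[0]); o=o+r.apply([a1,0,0])
    r=r*y(q[1])*z(s[1]*q[2]); o=o+r.apply([a2,0,L1])
    r=r*y(q[3])*z(s[2]*q[4]); o=o+r.apply([a3,0,L2])
    r=r*y(q[5]); o=o+r.apply([a4,0,0]); r=r*z(s[3]*q[6]+b); o=o+r.apply([0,0,L3]); return o,r
def res(p,s):
    e=[]
    for q,t,w in D:
        o,r=fk(q,p,s); e+=list((o-t)*5); e+=list((r.inv()*R.from_quat([w[1],w[2],w[3],w[0]])).as_rotvec())
    return np.r_[e,np.array(p[[1,3,4,6]])*.01]
def fit():
    best=None
    for s in itertools.product([1,-1],repeat=4):
        for b in(0,np.pi/2,np.pi,-np.pi/2):
            f=least_squares(res,[.3,0,.4,0,0,.4,0,.3,b],args=(s,),max_nfev=60)
            if best is None or f.cost<best[0]: best=(f.cost,s,f.x)
    return best
if __name__=="__main__":
    c,s,p=fit(); print(c,s,p.round(4)); np.savez("kin.npz",p=p,s=s)
    for q,t,w in D:
        o,r=fk(q,p,s); print((np.array(o)-t).round(4),(r.inv()*R.from_quat([w[1],w[2],w[3],w[0]])).magnitude().round(4))
E
python3 kin.py
```

```text
0.007411947020564742 (-1, -1, -1, -1) [ 0.2324  0.0604  0.4644  0.026  -0.0022  0.5308  0.1031  0.3391  1.5708]Traceback (most recent call last):
  File "kin.py", line 27, in <module>
    o,r=fk(q,p,s); print((np.array(o)-t).round(4),(r.inv()*R.from_quat([w[1],w[2],w[3],w[0]])).magnitude().round(4))
                                                  ^^^^^^^^^^^^^^^^^^^^^^^^^^^^^^^^^^^^^^^^^^^^^^^^^^^^^^^^^^^^^^
AttributeError: 'float' object has no attribute 'round'
```

```bash
sed -i 's/\.magnitude()\.round(4))/.magnitude())/' kin.py; python3 kin.py; cat log.txt | cut -c1-120
```

```text
0.007411947020564742 (-1, -1, -1, -1) [ 0.2324  0.0604  0.4644  0.026  -0.0022  0.5308  0.1031  0.3391  1.5708]
[ 0.0193  0.0114 -0.0001] 1.3409939891471021e-11
[0.0065 0.0042 0.0009] 1.341027318039489e-11
[-0.0006 -0.0019 -0.0003] 1.3409941176918335e-11
[-0.0021 -0.0045  0.0002] 1.3410383999165692e-11
[-0.0015 -0.0006 -0.0006] 1.3410099423452278e-11
[[1.1200985474164025, 0.32097789918925335, -0.07007852623499401, 1.4505359648192386, 0.022654458290707908, 1.37080938418
[[1.0812695433133954, 0.22297610665670128, -0.29342286143392265, 1.6724336287162043, 0.06745102278129625, 1.255827373903
[[0.9123346358172965, 0.23003239558666388, -0.4260772997289614, 1.7756441027332825, 0.10371222795093635, 1.1580496852256
[[0.8726185236292516, 0.12226925160284557, -0.47453742410685423, 1.9705879888314788, 0.06400507274317403, 1.062960608158
[[0.6868234644241837, -0.2721484785992916, -0.4924204008336811, 2.001105825306526, 0.08711544284098768, 1.25495102692059
```

```bash
python3 - <<'E'
s=open("kin.py").read()
s=s.replace("h,a1,L1,a2,a3,L2,a4,L3,b=p[:9]","h,a1,L1,a2,a3,L2,a4,L3,b,y1,y2,y3,y4=p")
s=s.replace("[a1,0,0]","[a1,y1,0]").replace("[a2,0,L1]","[a2,y2,L1]").replace("[a3,0,L2]","[a3,y3,L2]").replace("[a4,0,0]","[a4,y4,0]")
s=s.replace("p[[1,3,4,6]]","p[[1,3,4,6,9,10,11,12]]").replace(".3,b]",".3,b,0,0,0,0]")
open("kin.py","w").write(s)
E
python3 kin.py
```

```text
1.7776903061096235e-08 (-1, -1, -1, -1) [ 2.4950e-01 -0.0000e+00  4.6780e-01 -0.0000e+00  0.0000e+00  5.1310e-01
 -0.0000e+00  3.6870e-01  1.5708e+00 -1.5600e-02 -1.0600e-02 -2.0000e-04
 -2.0000e-04]
[-0.  0. -0.] 1.6992545592796504e-15
[ 0. -0.  0.] 2.142492699729518e-15
[ 0. -0.  0.] 1.5825772012210128e-15
[-0.  0. -0.] 2.1533114415291588e-15
[0. 0. 0.] 1.8403413109432516e-15
```

```bash
cat > ik.py <<'E'
from kin import *
Z=np.load("kin.npz"); p=Z["p"]; s=Z["s"]
LO=np.array([-2.86,-.3,-1.38,.06,-1.56,.09,-2.69]); HI=np.array([2.86,2.09,1.24,2.45,4.7,2.05,2.69])
A=np.radians(20.5); EX=np.array([np.cos(A),np.sin(A),0]); EY=np.array([-EX[1],EX[0],0]); EZ=np.array([0,0,1.]); O=.318*EX-.382*EY
def ik(pos,Rm,q0):
    G=R.from_matrix(Rm)
    def e(q):
        o,r=fk(q,p,s); return np.r_[(o-pos)*5,(r.inv()*G).as_rotvec(),.002*(q-q0)]
    f=least_squares(e,np.clip(q0,LO+.01,HI-.01),bounds=(LO,HI),max_nfev=80); return f.x,np.abs(e(f.x)[:6]).max()
def pose(az,pitch,sig):
    "tool z at azimuth az (deg), nose down pitch, tool y up*sig"
    a,t=np.radians([az,pitch]); z=np.array([np.cos(a)*np.cos(t),np.sin(a)*np.cos(t),-np.sin(t)])
    y=sig*np.array([np.cos(a)*np.sin(t),np.sin(a)*np.sin(t),np.cos(t)]); return np.c_[np.cross(y,z),y,z]
def search(pos,Rm,n=25,seed=0):
    g=np.random.default_rng(seed); out=[]
    for i in range(n):
        q,e=ik(pos,Rm,g.uniform(LO,HI))
        if e<.02: out.append((np.minimum(q-LO,HI-q).min(),q))
    return sorted(out,key=lambda t:-t[0])
E
cat > t.py <<'E'
from ik import *
for az in(-70,-90,-110,-130):
    a=np.radians(az); c=O+.17*EY+.02*EX   # edge point
    d=np.array([np.cos(a),np.sin(a),0])
    for sig in(1,-1):
        o=search(c+.042*d+[0,0,.1],pose(az,5,sig)); print("grasp",az,sig,len(o),[ (round(m,2),q.round(2).tolist()) for m,q in o[:2]])
for az in(-90,-60,-30,0,30):
    a=np.radians(az); d=np.array([np.cos(a),np.sin(a),0])
    B=np.array([.44,.12,0]); t=B-d*.07*0+d*.07  # far edge
    for sig in(1,-1):
        pt=t-d*.098*np.cos(np.radians(35))+[0,0,.098*np.sin(np.radians(35))+.005]
        o=search(pt,pose(az,35,sig)); print("place",az,sig,len(o),[ (round(m,2),q.round(2).tolist()) for m,q in o[:2]])
E
timeout 500 python3 t.py
```

```text
grasp -70 1 11 [(np.float64(0.06), [-1.76, 1.08, 0.99, 2.39, 0.55, 0.92, -2.47]), (np.float64(0.06), [-1.88, 1.31, 1.11, 2.39, 0.24, 0.81, -2.19])]
grasp -70 -1 12 [(np.float64(0.1), [-0.35, 0.64, -0.39, 2.35, 1.27, 1.76, 0.11]), (np.float64(0.1), [-0.5, 0.61, -0.25, 2.35, 1.23, 1.68, 0.13])]
grasp -90 1 11 [(np.float64(0.19), [-1.37, 0.93, 0.82, 2.16, 0.56, 1.28, -2.5]), (np.float64(0.14), [-1.61, 1.25, 1.1, 2.16, 0.21, 1.13, -2.15])]
grasp -90 -1 14 [(np.float64(0.3), [-0.97, 0.71, 0.38, 2.15, 0.82, 1.51, 0.4]), (np.float64(0.3), [-1.09, 0.75, 0.5, 2.15, 0.77, 1.45, 0.45])]
grasp -110 1 11 [(np.float64(0.35), [-1.22, 1.06, 0.89, 1.95, 0.33, 1.47, -2.33]), (np.float64(0.27), [-1.14, 0.98, 0.79, 1.95, 0.41, 1.51, -2.42])]
grasp -110 -1 15 [(np.float64(0.42), [-0.89, 0.83, 0.48, 1.94, 0.59, 1.63, 0.53]), (np.float64(0.35), [-0.74, 0.78, 0.31, 1.93, 0.67, 1.7, 0.45])]
grasp -130 1 12 [(np.float64(0.32), [-1.02, 1.15, 0.92, 1.77, 0.17, 1.7, -2.26]), (np.float64(0.25), [-0.87, 1.0, 0.71, 1.76, 0.31, 1.75, -2.44])]
grasp -130 -1 15 [(np.float64(0.27), [-0.8, 0.95, 0.61, 1.76, 0.36, 1.78, 
[... 313 characters left out ...]
.55), [-1.1, 0.61, 0.35, 1.8, 0.46, 1.5, 0.62])]
place -60 1 14 [(np.float64(0.31), [-1.65, 0.49, 0.74, 2.14, 0.61, 1.14, -2.36]), (np.float64(0.18), [-1.21, 0.39, 0.24, 2.12, 0.79, 1.28, -2.51])]
place -60 -1 14 [(np.float64(0.36), [-0.15, 0.61, -0.96, 2.09, 1.15, 1.68, 0.39]), (np.float64(0.36), [-0.33, 0.5, -0.74, 2.09, 1.06, 1.56, 0.44])]
place -30 1 13 [(np.float64(0.01), [0.16, 0.46, -1.29, 2.44, 1.44, 1.45, -2.6]), (np.float64(0.01), [0.09, 0.38, -1.21, 2.44, 1.4, 1.38, -2.59])]
place -30 -1 13 [(np.float64(0.01), [0.17, 0.47, -1.3, 2.44, 1.44, 1.46, 0.54]), (np.float64(0.01), [0.12, 0.41, -1.25, 2.44, 1.41, 1.41, 0.55])]
place 0 1 0 []
place 0 -1 0 []
place 30 1 0 []
place 30 -1 0 []
```

```bash
cat >> ik.py <<'E'
from scipy.spatial.transform import Slerp
EDGE=.337*EX-.2136*EY
def track(q,goals,n=15):
    for pos,Rm in goals:
        o,r=fk(q,p,s); S=Slerp([0,1],R.from_matrix([r.as_matrix(),Rm])); 
        print("  angle",np.degrees((r.inv()*R.from_matrix(Rm)).magnitude()).round())
        mx=0;me=0;mg=9
        for t in np.linspace(0,1,n+1)[1:]:
            q2,e=ik(o+t*(np.array(pos)-o),S(t).as_matrix(),q); mx=max(mx,np.abs(q2-q).max()); me=max(me,e); mg=min(mg,np.minimum(q2-LO,HI-q2).min()); q=q2
        print("  q",q.round(2),"maxstep",round(mx,2),"err",round(me,3),"margin",round(mg,2))
    return q
E
cat > t2.py <<'E'
from ik import *
q=np.array(D[-1][0]); az=-80; d=np.array([np.cos(np.radians(az)),np.sin(np.radians(az)),0])
W1=[.42,.02,.33]
pre=EDGE-.05*d+[0,0,.105]
for mid in (None,pose(-80,50,-1)):
    g=[(W1,mid)] if mid is not None else [(W1,R.from_matrix(fk(q,p,s)[1].as_matrix()).as_matrix())]
    q1=track(q,g+[(pre+[0,0,.08],pose(az,4,-1)),(pre,pose(az,4,-1)),(EDGE+.042*d+[0,0,.1],pose(az,4,-1)),([.42,.08,.35],pose(-80,20,-1)),([.42,.1,.35],pose(-80,25,0.0001) if 0 else pose(-80,30,-1)@R.from_euler('z',90,degrees=True).as_matrix()),([.42,.1,.35],pose(-80,30,1)),([.42,.1,.12],pose(-80,40,1))])
    print()
E
timeout 500 python3 t2.py
```

```text
angle 0.0
  q [ 0.53 -0.28 -0.67  1.82  0.07  1.49  0.22] maxstep 0.02 err 0.0 margin 0.0
  angle 104.0
  q [-0.27  0.58 -0.64  2.15  1.05  2.05  0.23] maxstep 0.11 err 0.0 margin 0.0
  angle 0.0
  q [-0.32  0.78 -0.58  2.12  1.07  2.    0.08] maxstep 0.01 err 0.0 margin 0.0
  angle 0.0
  q [-0.19  0.72 -0.5   2.23  1.22  1.9   0.11] maxstep 0.01 err 0.0 margin 0.06
  angle 16.0
  q [-0.55  0.23 -0.4   1.82  0.91  2.05  0.76] maxstep 0.14 err 0.0 margin 0.0
  angle 90.0
  q [-0.62  0.16 -0.3   1.76  0.8   1.97 -0.74] maxstep 0.1 err 0.0 margin 0.0
  angle 90.0
  q [-0.7   0.16 -0.22  1.77  0.79  1.96 -2.31] maxstep 0.1 err 0.0 margin 0.08
  angle 10.0
  q [-0.66  0.32 -0.21  1.97  0.69  1.54 -2.55] maxstep 0.03 err 0.0 margin 0.11

  angle 84.0
  q [ 0.35 -0.12 -0.91  1.85  0.55  1.64  1.16] maxstep 0.05 err 0.0 margin 0.03
  angle 46.0
  q [-0.27  0.58 -0.64  2.15  1.05  2.05  0.23] maxstep 0.1 err 0.0 margin 0.0
  angle 0.0
  q [-0.32  0.78 -0.58  2.12  1.07  2.    0.08] maxstep 0.01 err 0.0 margin 0.0
  angle 0.0
  q [-0.19  0.72 -0.5   2.23  1.22  1.9   0.11] maxstep 0.01 err 0.0 margin 0.06
  angle 16.0
  q [-0.55  0.23 -0.4   1.82  0.91  2.05  0.76] maxstep 0.14 err 0.0 margin 0.0
  angle 90.0
  q [-0.62  0.16 -0.3   1.76  0.8   1.97 -0.74] maxstep 0.1 err 0.0 margin 0.0
  angle 90.0
  q [-0.7   0.16 -0.22  1.77  0.79  1.96 -2.31] maxstep 0.1 err 0.0 margin 0.08
  angle 10.0
  q [-0.66  0.32 -0.21  1.97  0.69  1.54 -2.55] maxstep 0.03 err 0.0 margin 0.11
```

```bash
cat > go.py <<'E'
import sys
from h import *
from ik import pose,EDGE
def D(az): return np.array([np.cos(np.radians(az)),np.sin(np.radians(az)),0])
E
python3 - <<'E'
from go import *
plan([.42,.02,.33],pose(-80,50,-1))
E
```

```text
t 4.92 shift [ 0.824  0.437 -0.776] turn [ 0.26  -0.18  -0.869]
```

Request:
play_rows(motion=[[[0.08, 0.04, -0.12], [0.02, -0.015, -0.07]], [[0.16, 0.08, -0.24], [0.04, -0.03, -0.14]], [[0.25, 0.13, -0.36], [0.06, -0.04, -0.21]], [[0.35, 0.18, -0.48], [0.085, -0.06, -0.285]], [[0.45, 0.23, -0.58], [0.107, -0.075, -0.36]], [[0.55, 0.28, -0.66], [0.13, -0.09, -0.43]], [[0.64, 0.33, -0.72], [0.15, -0.105, -0.505]], [[0.72, 0.38, -0.76], [0.17, -0.12, -0.575]], [[0.8, 0.42, -0.78], [0.19, -0.135, -0.645]], [[0.82, 0.44, -0.78], [0.215, -0.15, -0.72]]])

```text
clock: 5.75
eef_pos: [0.4238, 0.0107, 0.3304]
tcp_rot: [0.041, 0.04, 0.952, -0.3]
force: [0.3, -0.1, -0.8]
opening: 0.0871
grip_force: 0.0
```

Run:
```python
from go import *
s=log(); print(s["qpos"].round(2),s["eef_pos"].round(3))
board_top()
plan(EDGE-.05*D(-80)+[0,0,.185],pose(-80,4,-1))
```

```text
[ 0.38 -0.11 -0.87  1.81  0.49  1.65  0.99] [0.424 0.011 0.33 ]
board u [231. 425.] v [-351. -249.] rect [ 411. -165.] [196. 108.] 20.8
t 5.8 shift [0.355 0.28  0.94 ] turn [ 0.558 -0.094 -0.126]
```

Request:
play_rows(motion=[[[0.04, 0.03, 0.1], [0.06, -0.01, -0.012]], [[0.08, 0.06, 0.2], [0.12, -0.02, -0.025]], [[0.12, 0.09, 0.3], [0.18, -0.03, -0.04]], [[0.15, 0.12, 0.4], [0.24, -0.04, -0.05]], [[0.19, 0.15, 0.5], [0.3, -0.05, -0.065]], [[0.23, 0.18, 0.6], [0.36, -0.06, -0.08]], [[0.27, 0.21, 0.7], [0.42, -0.07, -0.095]], [[0.3, 0.24, 0.8], [0.48, -0.08, -0.11]], [[0.33, 0.26, 0.88], [0.53, -0.09, -0.12]], [[0.355, 0.28, 0.94], [0.558, -0.094, -0.126]]])

```text
clock: 6.63
eef_pos: [0.3809, -0.0367, 0.1835]
tcp_rot: [0.055, -0.057, 0.727, -0.682]
force: [-0.5, 1.1, -1.1]
opening: 0.0873
grip_force: 0.0
```

Run:
```python
from go import *
s=log(); print(s["qpos"].round(2),s["eef_pos"].round(3))
plan(EDGE-.05*D(-80)+[0,0,.105],pose(-80,4,-1))
p=get_image("wrist"); save(p,"w2.png"); save(get_image("scene"),"s2.png")
M=np.eye(4); M[:3,:3]=rot(s["tcp_rot"]).as_matrix(); M[:3,3]=s["eef_pos"]
C=cloud(p,M@p["T_tool_cam"]); hsv=cv2.cvtColor(p["img"],cv2.COLOR_RGB2HSV)
z=C[...,2]; u=C@EX*1000; v=C@EY*1000
m=(p["range_z"]>.1)&(z>.095)&(z<.112)&(hsv[...,1]>60)&(hsv[...,2]<150)&(u>150)&(u<500)&(v>-400)&(v<-150)
print(m.sum(),np.percentile(z[m],[5,50,95]).round(3),np.percentile(u[m],[1,99]).round(),np.percentile(v[m],[1,99]).round())
```

```text
[-0.29  0.58 -0.6   2.15  1.04  2.04  0.23] [ 0.381 -0.037  0.184]
t 6.63 shift [-0.008  0.524  0.009] turn [-0.004 -0.01  -0.003]
8112 [0.097 0.1   0.101] [230. 421.] [-340. -212.]
```

View pics/s2.png

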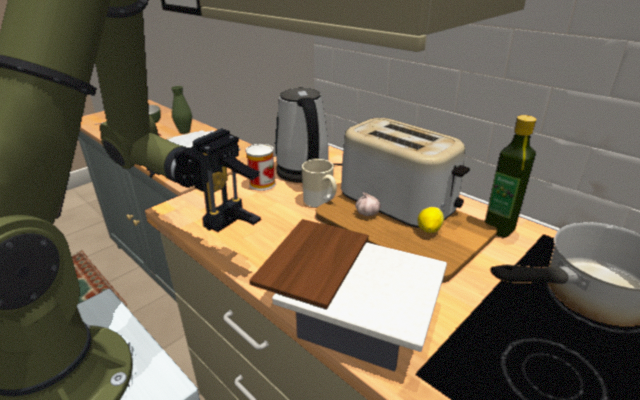

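Request:
play_rows(motion=[[[0, 0.1, 0], [0, 0, 0]], [[0, 0.22, 0], [0, 0, 0]], [[0, 0.34, 0], [0, 0, 0]], [[0, 0.44, 0], [0, 0, 0]], [[0, 0.5, 0], [0, 0, 0]], [[0, 0.52, 0], [0, 0, 0]], [[0, 0.52, 0], [0, 0, 0]], [[0, 0.52, 0.06], [0, 0, 0]], [[0, 0.52, 0.14], [0, 0, 0]], [[0, 0.52, 0.22], [0, 0, 0]]])

```text
clock: 7.57
eef_pos: [0.387, -0.0637, 0.1061]
tcp_rot: [0.057, -0.056, 0.729, -0.68]
force: [-0.7, -1.3, -0.8]
opening: 0.087
grip_force: 0.0
```

Request:
play_rows(motion=[[[0, 0, 0.08], [0, 0, 0]], [[0, 0, 0.16], [0, 0, 0]], [[0, 0, 0.23], [0, 0, 0]], [[0, 0, 0.29], [0, 0, 0]], [[0, 0, 0.34], [0, 0, 0]], [[0, 0, 0.37], [0, 0, 0]], [[0, 0, 0.39], [0, 0, 0]], [[0, 0, 0.39], [0, 0, 0]], [[0, 0, 0.39], [0, 0, 0]], [[0, 0, 0.39], [0, 0, 0]]])

```text
clock: 8.4
eef_pos: [0.3961, -0.1196, 0.1013]
tcp_rot: [0.057, -0.056, 0.729, -0.68]
force: [0.1, 0.8, 0.5]
opening: 0.0872
grip_force: 0.0
```

Run:
```python
from go import *
s=log(); print(s["qpos"].round(2),s["eef_pos"].round(3),s["force"].round(1))
plan(EDGE+.042*D(-80)+[0,0,.1],pose(-80,4,-1))
save(get_image("scene"),"s3.png")
```

```text
[-0.21  0.72 -0.49  2.22  1.2   1.89  0.11] [ 0.396 -0.12   0.101] [0.1 0.8 0.5]
t 8.4 shift [-0.007  0.007  0.028] turn [ 0.    -0.009 -0.005]
```

View pics/s3.png

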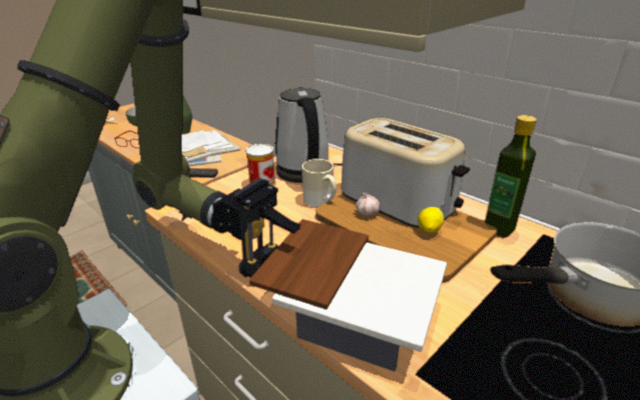

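Fingers straddle the board edge around (275,245). Close, at a firm grip.

Request:
play_rows(motion=[[[0, 0, 0], [0, 0, 0]], [[0, 0, 0], [0, 0, 0]], [[0, 0, 0], [0, 0, 0]], [[0, 0, 0], [0, 0, 0]], [[0, 0, 0], [0, 0, 0]], [[0, 0, 0], [0, 0, 0]], [[0, 0, 0], [0, 0, 0]], [[0, 0, 0], [0, 0, 0]], [[0, 0, 0], [0, 0, 0]], [[0, 0, 0], [0, 0, 0]]], hand=1, force=45)

```text
clock: 9.28
eef_pos: [0.3959, -0.1201, 0.1015]
tcp_rot: [0.057, -0.056, 0.729, -0.68]
force: [0.6, -0.1, 0.7]
opening: 0.0281
grip_force: 0.0
```

Request:
play_rows(motion=[[[0, 0, 0], [0, 0, 0]], [[0, -0.03, 0], [0, 0, 0]], [[0, -0.07, 0], [0, 0, 0]], [[0, -0.12, 0], [0, 0, 0]], [[0, -0.2, 0], [0, 0, 0]], [[0, -0.3, 0], [0, 0, 0]], [[0, -0.4, 0], [0, 0, 0]], [[0, -0.5, 0], [0, 0, 0]], [[0, -0.6, 0], [0, 0, 0]], [[0, -0.7, 0], [0, 0, 0]]])

```text
clock: 10.12
eef_pos: [0.396, -0.1276, 0.2073]
tcp_rot: [0.057, -0.056, 0.729, -0.68]
force: [-1.1, -0.6, -2.1]
opening: 0.0119
grip_force: 44.9
```

Run:
```python
from go import *
s=log(); print(s["qpos"].round(2),s["eef_pos"].round(3),s["force"].round(1),s["ft_torque"].round(2),s["grip_force"],s["opening"])
plan([.42,.08,.33],pose(-80,20,-1))
p=get_image("scene"); save(p,"s4.png")
C=cloud(p); hsv=cv2.cvtColor(p["img"],cv2.COLOR_RGB2HSV); x,y,z=C[...,0],C[...,1],C[...,2]
m=((x>.25)&(x<.6)&(y>-.4)&(y<.0)&(z>.12)&(z<.35)&(hsv[...,2]<140)&(hsv[...,1]>60)).astype(np.uint8)
k,l,st,_=cv2.connectedComponentsWithStats(m); m=l==1+np.argmax(st[1:,4])
B=rot(s["tcp_rot"]).inv().apply(C[m]-s["eef_pos"])*1000   # in tool frame
c,sz,a=cv2.minAreaRect(B[:,[0,2]].astype(np.float32)); print("tool xz rect",np.round(c),np.round(sz),a)
print(np.linalg.lstsq(np.c_[B[:,[0,2]],np.ones(len(B))],B[:,1],rcond=None)[0].round(3), m.sum())
```

```text
[-0.15  0.43 -0.55  2.26  1.18  1.92  0.35] [ 0.396 -0.128  0.207] [-1.1 -0.6 -2.1] [ 1.86  0.19 -0.02] 44.869418079033494 0.011918608496442617
t 10.12 shift [-0.383 -0.719 -1.395] turn [-0.178 -0.009 -0.006]
tool xz rect [ 4. -4.] [202. 219.] 11.054280281066895
[ 0.021 -0.116  2.01 ] 6650
```

View pics/s4.png

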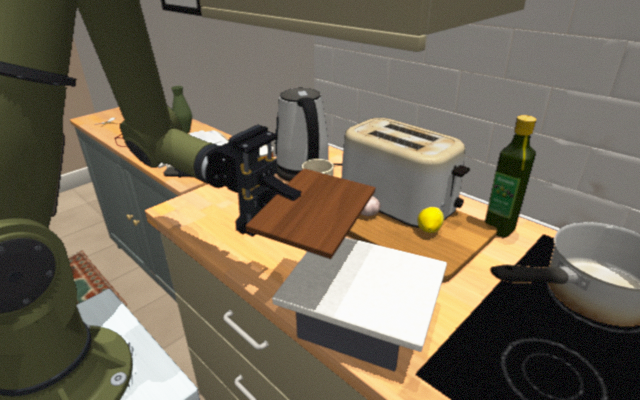

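Request:
play_rows(motion=[[[-0.02, -0.05, -0.05], [-0.01, 0, 0]], [[-0.05, -0.1, -0.15], [-0.02, 0, 0]], [[-0.08, -0.16, -0.27], [-0.035, 0, 0]], [[-0.12, -0.22, -0.4], [-0.05, 0, 0]], [[-0.15, -0.28, -0.53], [-0.065, 0, 0]], [[-0.18, -0.34, -0.66], [-0.08, 0, 0]], [[-0.21, -0.4, -0.78], [-0.095, 0, 0]], [[-0.24, -0.45, -0.88], [-0.11, 0, 0]], [[-0.26, -0.49, -0.96], [-0.12, 0, 0]], [[-0.28, -0.52, -1.0], [-0.13, 0, 0]]])

```text
clock: 11.0
eef_pos: [0.4142, 0.023, 0.2951]
tcp_rot: [0.051, -0.062, 0.795, -0.601]
force: [0.2, 1.4, -2.4]
opening: 0.0117
grip_force: 44.9
```

```bash
cat > t3.py <<'E'
from go import *
from ik import track
s=robot.sense(); print(s["qpos"].round(2),s["eef_pos"].round(3),s["grip_force"],s["opening"])
th=35; Ry=R.from_euler('y',10.6,degrees=True).as_matrix()
def place(B,beta,th,far_z=.003):
    Rm=pose(beta,th,1)@Ry; far=np.array([-.026,0,.100])
    P=np.array(B+[0.])+.07*D(beta)+[0,0,far_z+.006*np.cos(np.radians(th))]
    return P-Rm@far,Rm
if __name__=="__main__":
    T=[.42,.08,.35]
    plan(T,pose(-80,25,-1)); r0=pose(-80,25,-1); rz=lambda a:R.from_euler('z',a,degrees=True).as_matrix()
    for beta in(-90,-80):
        pp,pr=place([.435,.06],beta,35)
        track(s["qpos"],[(T,r0),(T,r0@rz(90)),(T,r0@rz(180)),(pp+[0,0,.1],pr),(pp,pr)],10); print(pp)
E
python3 t3.py
```

```text
[-0.28  0.29 -0.64  1.97  0.98  2.02  0.62] [0.414 0.023 0.295] 44.869156025815755 0.01169029001059379
t 11.0 shift [-0.102 -0.251 -0.455] turn [-0.102 -0.006 -0.007]
  angle 9.0
  q [-0.28  0.22 -0.68  1.8   0.9   2.05  0.77] maxstep 0.02 err 0.0 margin 0.0
  angle 90.0
  q [-0.38  0.2  -0.57  1.8   0.88  2.03 -0.79] maxstep 0.16 err 0.0 margin 0.01
  angle 90.0
  q [-0.47  0.19 -0.47  1.81  0.87  2.01 -2.35] maxstep 0.16 err 0.0 margin 0.02
  angle 11.0
  q [-0.43  0.31 -0.45  1.96  0.83  1.66 -2.65] maxstep 0.04 err 0.0 margin 0.04
  angle 0.0
  q [-0.93  0.45  0.11  2.01  0.72  1.41 -2.69] maxstep 0.09 err 0.0 margin 0.0
[0.44216118 0.07443514 0.06703703]
  angle 9.0
  q [-0.28  0.22 -0.68  1.8   0.9   2.05  0.77] maxstep 0.02 err 0.0 margin 0.0
  angle 90.0
  q [-0.38  0.2  -0.57  1.8   0.88  2.03 -0.79] maxstep 0.16 err 0.0 margin 0.01
  angle 90.0
  q [-0.47  0.19 -0.47  1.81  0.87  2.01 -2.35] maxstep 0.16 err 0.0 margin 0.02
  angle 15.0
  q [-0.44  0.23 -0.48  2.07  0.88  1.57 -2.59] maxstep 0.05 err 0.0 margin 0.08
  angle 0.0
  q [-0.93  0.37  0.04  2.13  0.83  1.34 -2.69] maxstep 0.12 err 0.0 margin 0.0
[0.43954575 0.07545936 0.06703703]
```

Request:
play_rows(motion=[[[0, -0.05, -0.05], [0, 0, 0.05]], [[0, -0.1, -0.1], [0, 0, 0.12]], [[0, -0.15, -0.15], [0, 0, 0.19]], [[0, -0.2, -0.2], [0, 0, 0.26]], [[0, -0.25, -0.25], [0, 0, 0.33]], [[0, -0.25, -0.3], [0, 0, 0.4]], [[0, -0.25, -0.35], [0, 0, 0.47]], [[0, -0.25, -0.4], [0, 0, 0.54]], [[0, -0.25, -0.4], [0, 0, 0.61]], [[0, -0.25, -0.4], [0, 0, 0.68]]])

```text
clock: 11.83
eef_pos: [0.406, 0.0687, 0.3467]
tcp_rot: [0.351, 0.353, 0.715, -0.491]
force: [-0.8, -1.1, -2.8]
opening: 0.0118
grip_force: 44.9
```

Request:
play_rows(motion=[[[0, 0, 0], [0, 0, 0.07]], [[0, 0, 0], [0, 0, 0.14]], [[0, 0, 0], [0, 0, 0.21]], [[0, 0, 0], [0, 0, 0.28]], [[0, 0, 0], [0, 0, 0.35]], [[0, 0, 0], [0, 0, 0.42]], [[0, 0, 0], [0, 0, 0.49]], [[0, 0, 0], [0, 0, 0.56]], [[0, 0, 0], [0, 0, 0.63]], [[0, 0, 0], [0, 0, 0.7]]])

```text
clock: 12.67
eef_pos: [0.406, 0.0678, 0.3466]
tcp_rot: [0.556, 0.675, 0.424, -0.236]
force: [-0.1, 0.4, -3.4]
opening: 0.0115
grip_force: 44.9
```

```bash
cat > t4.py <<'E'
from t3 import *
log(); save(get_image("scene"),"s5.png")
for beta in(-90,-105,-120):
  for B in([.435,.06],[.45,.12]):
    pp,pr=place(B,beta,38); print(beta,B,pp.round(3))
    track(s["qpos"],[(pp+[0,0,.12],pr),(pp,pr)],8)
E
python3 t4.py
```

```text
[-0.83  0.22 -0.1   1.88  0.89  2.04 -1.43] [0.406 0.068 0.347] 44.89186522347154 0.011457264616507078
-90 [0.435, 0.06] [0.442 0.071 0.071]
  angle 65.0
  q [-0.8   0.21 -0.01  1.97  0.73  1.58 -2.53] maxstep 0.14 err 0.0 margin 0.05
  angle 0.0
  q [-0.83  0.39  0.02  2.03  0.74  1.4  -2.69] maxstep 0.03 err 0.0 margin 0.0
-90 [0.45, 0.12] [0.457 0.131 0.071]
  angle 65.0
  q [-0.85  0.31 -0.02  1.85  0.7   1.64 -2.55] maxstep 0.14 err 0.0 margin 0.05
  angle 0.0
  q [-0.86  0.48 -0.    1.9   0.7   1.46 -2.69] maxstep 0.02 err 0.0 margin 0.0
-105 [0.435, 0.06] [0.445 0.069 0.071]
  angle 72.0
  q [-0.78  0.32  0.06  1.82  0.62  1.69 -2.6 ] maxstep 0.16 err 0.0 margin 0.04
  angle 0.0
  q [-0.88  0.5   0.19  1.88  0.56  1.47 -2.69] maxstep 0.05 err 0.0 margin 0.0
-105 [0.45, 0.12] [0.46  0.129 0.071]
  angle 72.0
  q [-0.82  0.42  0.06  1.69  0.58  1.74 -2.62] maxstep 0.16 err 0.0 margin 0.03
  angle 0.0
  q [-0.92  0.58  0.18  1.75  0.52  1.54 -2.69] maxstep 0.04 err 0.0 margin 0.0
-120 [0.435, 0.06] [0.447 0.066 0.071]
  angle 81.0
  q [-0.74  0.43  0.15  1.69  0.49  1.78 -2.67] maxstep 0.18 err 0.0 margin 0.02
  angle 0.0
  q [-0.9   0.6   0.35  1.75  0.38  1.56 -2.69] maxstep 0.04 err 0.0 margin 0.0
-120 [0.45, 0.12] [0.462 0.126 0.071]
  angle 81.0
  q [-0.8   0.51  0.16  1.56  0.44  1.84 -2.69] maxstep 0.18 err 0.0 margin 0.0
  angle 0.0
  q [-0.95  0.68  0.36  1.62  0.32  1.63 -2.69] maxstep 0.04 err 0.0 margin 0.0
```

View pics/s5.png

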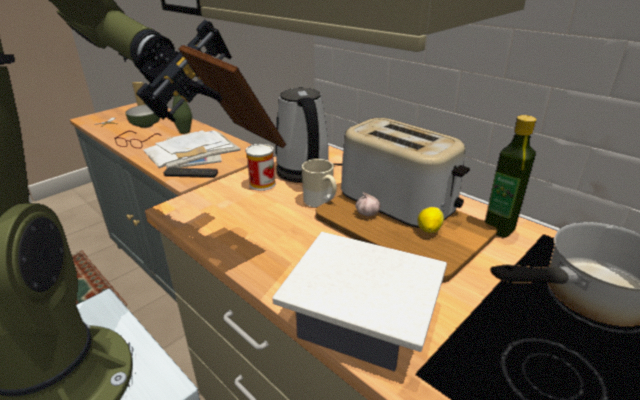

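```bash
cat > t5.py <<'E'
from t3 import *
for beta in(-80,-70,-60):
  for B in([.435,.06],[.45,.12],[.45,.0]):
    pp,pr=place(B,beta,33); print(beta,B,pp.round(3))
    track(s["qpos"],[(pp+[0,0,.12],pr),(pp,pr)],8)
E
python3 t5.py
```

```text
[-0.84  0.22 -0.1   1.88  0.89  2.04 -1.43] [0.406 0.068 0.347] 44.8997101697023 0.011609662268877143
-80 [0.435, 0.06] [0.439 0.077 0.064]
  angle 60.0
  q [-0.85  0.19 -0.06  2.07  0.84  1.56 -2.53] maxstep 0.15 err 0.0 margin 0.06
  angle 0.0
  q [-1.02  0.41  0.13  2.12  0.81  1.34 -2.69] maxstep 0.11 err 0.0 margin 0.0
-80 [0.45, 0.12] [0.454 0.137 0.064]
  angle 60.0
  q [-0.89  0.3  -0.07  1.94  0.81  1.61 -2.54] maxstep 0.15 err 0.0 margin 0.06
  angle 0.0
  q [-0.98  0.49  0.03  1.98  0.8   1.42 -2.69] maxstep 0.09 err 0.0 margin 0.0
-80 [0.45, 0.0] [0.454 0.017 0.064]
  angle 60.0
  q [-0.77  0.13 -0.02  2.14  0.9   1.48 -2.48] maxstep 0.14 err 0.0 margin 0.07
  angle 0.0
  q [-0.85  0.36  0.06  2.19  0.92  1.29 -2.69] maxstep 0.08 err 0.0 margin 0.0
-70 [0.435, 0.06] [0.436 0.078 0.064]
  angle 58.0
  q [-0.86  0.1  -0.11  2.18  0.91  1.48 -2.48] maxstep 0.15 err 0.0 margin 0.08
  angle 0.0
  q [-1.09  0.33  0.13  2.24  0.92  1.26 -2.69] maxstep 0.19 err 0.0 margin 0.0
-70 [0.45, 0.12] [0.451 0.138 0.064]
  angle 58.0
  q [-0.9   0.21 -0.12  2.05  0.89  1.52 -2.5 ] maxstep
[... 308 characters left out ...]
maxstep 0.13 err 0.0 margin 0.0
-60 [0.435, 0.06] [0.433 0.078 0.064]
  angle 58.0
  q [-0.86 -0.02 -0.15  2.3   0.97  1.39 -2.43] maxstep 0.15 err 0.0 margin 0.09
  angle 0.0
  q [-1.19  0.25  0.18  2.36  1.02  1.18 -2.69] maxstep 0.33 err 0.0 margin 0.0
-60 [0.45, 0.12] [0.448 0.138 0.064]
  angle 58.0
  q [-0.9   0.1  -0.16  2.17  0.96  1.43 -2.45] maxstep 0.16 err 0.0 margin 0.08
  angle 0.0
  q [-1.    0.34 -0.06  2.22  1.02  1.27 -2.69] maxstep 0.09 err 0.0 margin 0.0
-60 [0.45, 0.0] [0.448 0.018 0.064]
  angle 58.0
  q [-0.79 -0.1  -0.09  2.38  1.04  1.3  -2.36] maxstep 0.15 err 0.0 margin 0.07
  angle 0.0
  q [-1.03  0.19  0.15  2.44  1.14  1.12 -2.69] maxstep 0.24 err 0.0 margin 0.0
```

Run:
```python
from t3 import *
pp,pr=place([.45,.12],-80,35); plan(pp+[0,0,.12],pr)
```

```text
[-0.84  0.22 -0.1   1.88  0.89  2.04 -1.43] [0.406 0.068 0.347] 44.8997101697023 0.011609662268877143
t 12.72 shift [ 1.15  -0.331 -0.091] turn [0.138 0.218 0.618]
```

Request:
play_rows(motion=[[[0.05, -0.03, -0.01], [0.012, 0.02, 0.06]], [[0.12, -0.06, -0.02], [0.027, 0.043, 0.12]], [[0.2, -0.1, -0.03], [0.042, 0.066, 0.185]], [[0.28, -0.13, -0.04], [0.056, 0.088, 0.25]], [[0.36, -0.17, -0.05], [0.07, 0.11, 0.315]], [[0.44, -0.2, -0.06], [0.085, 0.133, 0.38]], [[0.52, -0.23, -0.07], [0.1, 0.155, 0.44]], [[0.6, -0.26, -0.08], [0.112, 0.177, 0.5]], [[0.68, -0.29, -0.09], [0.126, 0.2, 0.56]], [[0.75, -0.32, -0.09], [0.138, 0.218, 0.618]]])

```text
clock: 13.55
eef_pos: [0.4229, 0.117, 0.2346]
tcp_rot: [0.45, 0.877, 0.122, 0.119]
force: [0.4, -0.0, -2.8]
opening: 0.012
grip_force: 44.9
```

Run:
```python
from t3 import *
log()
pp,pr=place([.45,.12],-80,35); plan(pp+[0,0,.03],pr)
p=get_image("scene"); save(p,"s6.png"); C=cloud(p); hsv=cv2.cvtColor(p["img"],cv2.COLOR_RGB2HSV); x,y,z=C[...,0],C[...,1],C[...,2]
r=rot(s["tcp_rot"]); B=r.inv().apply((C-s["eef_pos"]).reshape(-1,3)).reshape(C.shape)*1000
m=(p["range_z"]>0)&(abs(B[...,1])<14)&(B[...,2]>8)&(B[...,2]<130)&(abs(B[...,0])<150)&(z>.02)
b=B[m]; print(m.sum(),[np.percentile(b[:,i],[1,50,99]).round() for i in range(3)]); print("low z",np.percentile(z[m],1), "farthest",C[m][np.argsort(z[m])[:200]].mean(0))
c,sz,a=cv2.minAreaRect(b[:,[0,2]].astype(np.float32)); print(np.round(c),np.round(sz),a)
```

```text
[-0.88  0.14 -0.09  1.98  0.78  1.66 -2.47] [0.423 0.117 0.235] 44.900779619347304 0.011988529125123992
t 13.55 shift [ 0.147 -0.797  0.493] turn [-0.002  0.001  0.004]
3793 [array([-114.,  -17.,   90.]), array([-3.,  6.,  8.]), array([  9.,  56., 115.])]
low z 0.1735745266351035 farthest [0.43538807 0.0317088  0.17653479]
[-9. 48.] [204. 116.] 10.669156074523926
```

View pics/s6.png

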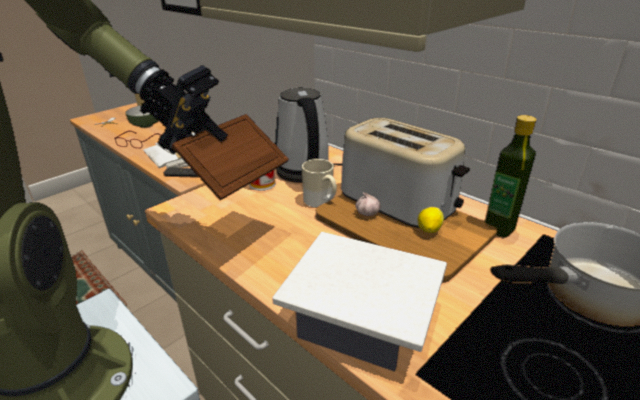

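Request:
play_rows(motion=[[[0, -0.08, 0.05], [0, 0, 0]], [[0.01, -0.18, 0.11], [0, 0, 0]], [[0.02, -0.28, 0.17], [0, 0, 0]], [[0.03, -0.38, 0.23], [0, 0, 0]], [[0.03, -0.48, 0.3], [0, 0, 0]], [[0.04, -0.58, 0.36], [0, 0, 0]], [[0.04, -0.68, 0.42], [0, 0, 0]], [[0.05, -0.75, 0.46], [0, 0, 0]], [[0.05, -0.79, 0.48], [0, 0, 0]], [[0.05, -0.8, 0.49], [0, 0, 0]]])

```text
clock: 14.43
eef_pos: [0.4405, 0.1311, 0.0951]
tcp_rot: [0.452, 0.876, 0.124, 0.118]
force: [-0.0, 0.4, -3.5]
opening: 0.0118
grip_force: 44.9
```

Run:
```python
from t3 import *
log(); print(s["force"].round(1))
pp,pr=place([.435,.12],-80,35); plan(pp,pr)
Rm=rot(s["tcp_rot"]).as_matrix()
for f in([-.020-.1,0,.105-.018],[-.02+.1,0,.105+.018]): print((s["eef_pos"]+Rm@np.array(f)).round(3))
print("down in tool", (Rm.T@[0,0,-1]).round(2))
```

```text
[-0.9   0.39 -0.06  2.01  0.8   1.46 -2.66] [0.44  0.131 0.095] 44.9053799448302 0.011824171243692965
[-0.   0.4 -3.5]
t 14.43 shift [-0.014 -0.17   0.081] turn [-0.     0.002  0.008]
[0.355 0.026 0.035]
[0.555 0.063 0.033]
down in tool [-0.09 -0.82  0.56]
```

Request:
play_rows(motion=[[[0, -0.04, 0.025], [0, 0, 0]], [[-0.01, -0.08, 0.05], [0, 0, 0]], [[-0.01, -0.11, 0.075], [0, 0, 0]], [[-0.015, -0.125, 0.085], [0, 0, 0]], [[-0.015, -0.135, 0.09], [0, 0, 0]], [[-0.015, -0.14, 0.095], [0, 0, 0]], [[-0.015, -0.145, 0.1], [0, 0, 0]], [[-0.015, -0.15, 0.1], [0, 0, 0]], [[-0.015, -0.15, 0.1], [0, 0, 0]], [[-0.015, -0.15, 0.1], [0, 0, 0]]])

```text
clock: 15.27
eef_pos: [0.441, 0.1319, 0.0692]
tcp_rot: [0.451, 0.876, 0.123, 0.119]
force: [-0.4, 0.6, -1.7]
opening: 0.0117
grip_force: 44.9
```

Request:
play_rows(motion=[[[0, -0.01, 0.005], [0, 0, 0]], [[0, -0.015, 0.01], [0, 0, 0]], [[0, -0.02, 0.013], [0, 0, 0]], [[0, -0.02, 0.013], [0, 0, 0]], [[0, -0.02, 0.013], [0, 0, 0]], [[0, -0.02, 0.013], [0, 0, 0]], [[0, -0.02, 0.013], [0, 0, 0]], [[0, -0.02, 0.013], [0, 0, 0]], [[0, -0.02, 0.013], [0, 0, 0]], [[0, -0.02, 0.013], [0, 0, 0]]])

```text
clock: 16.1
eef_pos: [0.4412, 0.1321, 0.0655]
tcp_rot: [0.451, 0.876, 0.123, 0.119]
force: [0.5, -1.0, -2.7]
opening: 0.0113
grip_force: 44.9
```

Request:
play_rows(motion=[[[0, 0, 0], [0, 0, 0]], [[0, 0, 0], [0, 0, 0]], [[0, 0, 0], [0, 0, 0]], [[0, 0, 0], [0, 0, 0]], [[0, 0, 0], [0, 0, 0]], [[0, 0, 0], [0, 0, 0]], [[0, 0, 0], [0, 0, 0]], [[0, 0, 0], [0, 0, 0]], [[0, 0, 0], [0, 0, 0]], [[0, 0, 0], [0, 0, 0]]], hand=0.75)

```text
clock: 16.93
eef_pos: [0.4413, 0.1321, 0.0656]
tcp_rot: [0.451, 0.876, 0.123, 0.119]
force: [1.5, -0.7, -0.7]
opening: 0.0218
grip_force: 0.5
```

Request:
play_rows(motion=[[[0, 0, 0], [0, 0, 0]], [[0, 0, 0], [0, 0, 0]], [[0, 0, 0], [0, 0, 0]], [[0, 0, 0], [0, 0, 0]], [[0, 0, 0], [0, 0, 0]], [[0, 0, 0], [0, 0, 0]], [[0, 0, 0], [0, 0, 0]], [[0, 0, 0], [0, 0, 0]], [[0, 0, 0], [0, 0, 0]], [[0, 0, 0], [0, 0, 0]]], hand=0.2)

```text
clock: 17.77
eef_pos: [0.4412, 0.1321, 0.0655]
tcp_rot: [0.451, 0.876, 0.123, 0.119]
force: [-0.5, 0.4, -1.6]
opening: 0.0688
grip_force: 0.5
```

Run:
```python
from t3 import *
log(); print(s["force"].round(1)); save(get_image("scene"),"s7.png")
```

```text
[-0.99  0.44  0.04  2.02  0.78  1.4  -2.68] [0.441 0.132 0.066] 0.48954313388094306 0.06882916622357566
[-0.5  0.4 -1.6]
```

View pics/s7.png

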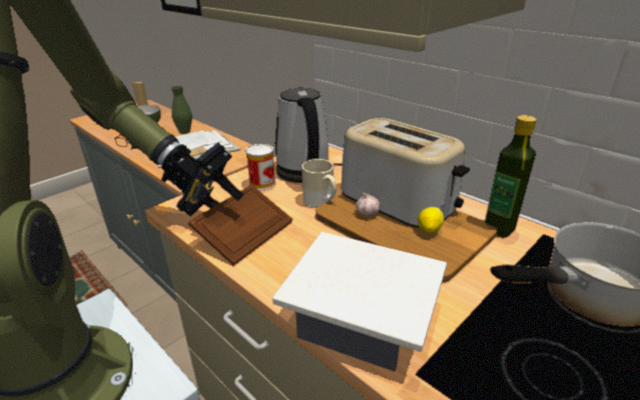

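Request:
play_rows(motion=[[[0, 0, 0], [0, 0, 0]], [[0, 0, 0], [0, 0, 0]], [[0, 0, 0], [0, 0, 0]], [[0, -0.03, -0.05], [0, 0, 0]], [[0, -0.07, -0.1], [0, 0, 0]], [[0, -0.11, -0.16], [0, 0, 0]], [[0, -0.15, -0.22], [0, 0, 0]], [[0, -0.2, -0.29], [0, 0, 0]], [[0, -0.25, -0.36], [0, 0, 0]], [[0, -0.3, -0.44], [0, 0, 0]]], hand=0)

```text
clock: 18.65
eef_pos: [0.4147, 0.2092, 0.066]
tcp_rot: [0.451, 0.876, 0.123, 0.119]
force: [0.1, 1.5, 1.0]
opening: 0.0869
grip_force: 0.0
```

Request:
play_rows(motion=[[[0, 0, -0.08], [0, 0, 0]], [[0, 0, -0.16], [0, 0, 0]], [[0, 0, -0.24], [0, 0, 0]], [[0, 0, -0.32], [0, 0, 0]], [[0, 0, -0.4], [0, 0, 0]], [[0, 0, -0.48], [0, 0, 0]], [[0, 0, -0.54], [0, 0, 0]], [[0, 0, -0.57], [0, 0, 0]], [[0, 0, -0.6], [0, 0, 0]], [[0, 0, -0.6], [0, 0, 0]]])

```text
clock: 19.48
eef_pos: [0.3865, 0.2768, 0.1171]
tcp_rot: [0.451, 0.876, 0.123, 0.119]
force: [0.6, -1.3, 0.5]
opening: 0.0867
grip_force: 0.0
```

Run:
```python
from h import *
s=robot.sense(); print(s["force"].round(1),s["eef_pos"].round(3),s["clock"])
p=get_image("scene"); save(p,"s8.png"); C=cloud(p); hsv=cv2.cvtColor(p["img"],cv2.COLOR_RGB2HSV); x,y,z=C[...,0],C[...,1],C[...,2]
m=((x>.3)&(x<.58)&(y>-.1)&(y<.3)&(z<.04)&(hsv[...,2]<130)).astype(np.uint8)
k,l,st,_=cv2.connectedComponentsWithStats(m); m=l==1+np.argmax(st[1:,4]); P=C[m]
print(m.sum(),np.percentile(P[:,2],[2,50,98]).round(3),np.linalg.lstsq(np.c_[P[:,:2],np.ones(len(P))],P[:,2],rcond=None)[0].round(3))
c,sz,a=cv2.minAreaRect((P[:,:2]*1000).astype(np.float32)); print(np.round(c),np.round(sz),a, "stand y",(np.array([c[0],c[1],0])/1000-O)@EY)
for q in("mug_center","tin_center"): print(q,[(d["position"],d["score"]) for d in models.landmark_of(p,q)[:1]])
```

```text
[ 0.6 -1.3  0.5] [0.387 0.277 0.117] 19.4833
9794 [-0.598 -0.232 -0.012] [-9.486 -0.381  3.145]
[345. 100.] [400.  28.] 89.79393768310547 stand y 0.35483511723018224
mug_center [([322.4, 181.3], 0.88)]
tin_center [([260.1, 171.8], 0.55)]
```

View pics/s8.png

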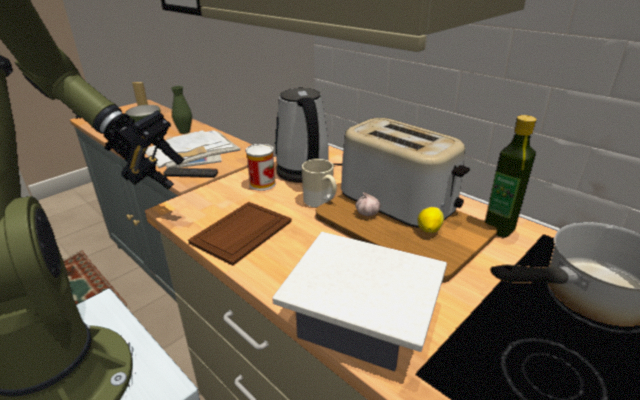

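The board lies flat, groove side up, at about (240,232). The mug at (322,181) and the tin at (260,172) are where they were, and the gripper is clear of everything. The plane fit picked up floor pixels, so I'm going by the picture instead.

Run:
```python
from h import *
p=get_image("scene"); C=cloud(p); P=C[222:242,225:255].reshape(-1,3)
print(P.mean(0).round(3),P[:,2].min().round(3),P[:,2].max().round(3),((P.mean(0)-O)@EY).round(3)); print(robot.job_done())
```

```text
[0.43  0.106 0.015] 0.008 0.572 0.331
the job is handed in; nothing more can be done
None
```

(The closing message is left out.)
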